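Twist-check the loose sample bottle and set it aside for rework

ROBOT

A 6-joint arm with a two-finger parallel gripper is mounted at the origin on the work surface. World frame = base frame: x ahead of the robot, y to its left, z up, the work surface at z = 0. Lengths are in mm, angles in degrees, forces in N, time in s.
With the tool pointing down it reaches from about 350 to 850 mm from the base axis. Payload 8.1 kg.
Tool frame: the origin (TCP) lies midway between the tips of the shut fingers; the grasp point (between the pads) lies 19 mm behind it; z points along the fingers, y is the direction in which the jaws open and shut (so a half turn about z gives the same grasp; the last joint's range is limited). The gripper opens to 85 mm and grips with 20 to 120 N. Pads are 22 mm wide; open, the fingers measure 114 mm over their backs; the gripper's body (76 mm by 85 mm) begins 54 mm behind the grasp point. The pads swing forward as they close: fully open they stand 13 mm farther back than shut.
Start: joints at [-81.956, 7.471, 85.268, -0, 87.261, -4.893], TCP at [134.352, -584.769, 231.292] pointing down, gripper open.
Joint ranges: [-169.43, 169.43], [-51.17, 129.36], [1.28, 143.12], [-76.62, 256.62], [0, 156.53], [-152.29, 152.29]. Speed limits (degrees/s): [136.94, 136.94, 159.86, 180, 180, 180].

INTERFACE

Orientations are given as [roll, pitch, yaw] about the fixed x, y, z axes, in that order (R = Rz(yaw) Ry(pitch) Rx(roll)).
In Python, from bench import telemetry, snapshot, camera_params, job gives the robot as it stands. The module is installed in compiled form; this text tells all that it offers.
- The arm moves only by the shell command python3 -m jog 'ROWS' [FORCE]. ROWS is JSON, a list that holds one entry, the list of rows, each a list of 7 numbers: the shift along the tool's x, y, z in units of 50 mm (1.0 is 50 mm), then the turn, a rotation vector about the tool's x, y, z in units of 2 pi rad (1.0 is 2 pi rad), then the opening, from 0 (shut) to 1 (fully open). In form: [[[dx, dy, dz, rx, ry, rz, claw], ...]]. A call has 1 to 12 rows; each row shifts and turns the commanded pose from where the row before left it, along the tool's axes as they then stand; what a row does not reach is not made up. A row lasts 1/8 s, in which the tool goes at most 62.5 mm and 10.7 degrees, less where a joint would pass 70% of its speed; a pose out of reach is approached as far as the arm can. A call with a number of a shift or a turn outside -1 to 1 is refused whole. A call with a gripper value outside its range is refused whole. The fingers move at their own pace and stop on an object; FORCE is the grip in N (left out, the last holds). Time passes only in rows, so rows that do not move let the fingers close. It gives the time, the measured TCP pose, the force and the opening at its end, in the units of the state.
- telemetry.sense(): the state, without advancing time (a new reading comes with each control period).
- snapshot(name): name is "side" or "top" or "wrist"; returns (picture, depth): 400x640x3 uint8, red, green, blue; 400x640 float32, mm along the optical axis (not along the pixel's ray), 0 where there is no reading.
- camera_params(name): a dict with "K" (3x3 intrinsics, pixels), "D" ([k1, k2, p1, p2, k3] as OpenCV has them; the pictures are not rectified), "extrinsics" (4x4, takes a point from camera to world coordinates). Camera axes: x right, y down, z forward; pixel columns grow to the right and rows downward; lengths in mm; the calibration is good to about 2 mm. A picture is of the moment at which its call begins: read the wrist's pose just before it. camera_params takes no time and is no camera call; for the wrist camera it gives the pose at the moment of the call.
- job.hand_in(): hands the job in, once; it reports no verdict.
The state is a dict: "time": time; "joint_pos": joint angles; "qd": joint speeds; "joint_efforts": joint torques, N m; "tool_pos": TCP position; "tcp_rot": TCP orientation; "ft_force": force on the tool from outside, world axes, zero at the start; "wrist_torque": the same for the moment, N m; "finger_gap": finger opening in mm.
Only numpy, scipy, OpenCV 4.12 (cv2) and the standard library are available. Lean on these libraries where they do the work, as an engineer would, in place of code of your own. Each camera call takes 0.05 s, during which the arm holds its last target. There are 200 camera calls.

TASK

One of the three sample bottles in the rack has a cap that is not screwed home: it stands higher than the others, with a bare strip of neck showing beneath it. While the bottle still sits in its socket, gently twist that cap about an eighth of a turn (either way) to confirm it is loose, then set the bottle aside standing upright in the steel rework tray, without dropping it. Leave the two tight bottles in their sockets.

Things in the scene. Friction and masses are not known exactly. Their poses are not given: they have to be found in the camera images.
- bottle_a_cap (a point): Middle of the loose cap, on the bottle's axis, 92 mm above its underside; z up, x and y square to its sides. White plastic bottle (90 to 170 g), body 46 mm square, 64 mm tall, flat on top, then a neck 29 mm across. Round black cap 42 mm across, 24 mm tall, spanning 80 to 104 mm, 14 mm higher than the tight caps, with that much white neck below it. Can be lifted by the cap.
- bottle_b_cap (a point): Middle of the cap of a tight bottle (leave alone): same bottle, but its cap sits right down on the body, from 66 to 90 mm above the underside, no neck showing. This point is 78 mm above the underside.
- bottle_c_cap (a point): The same for the other tight bottle (leave alone).
- cap_a (a joint): Turn of the loose cap on its bottle, rad, growing anticlockwise seen from above; starts within 0.1 of 0 and turns up to 1.5 either way against very little friction (0.02 N m); the cap never comes off. A thin grey ridge across its top shows the turn. The socket keeps the bottle itself from turning, but for about 10 degrees of play.
- rack_mid (a point): Grey plastic rack, fixed, 74 x 290 mm, three square sockets in a row along its y, 95 mm apart, one bottle in each. Sockets are 51 mm square inside, walls 5 mm, floor 6 mm and rim 32 mm above the table: bottles stand 26 mm deep in them. This point is the centre of the middle socket's floor.
- tray_in (a point): Rework tray, fixed: shallow open steel tray, 140 mm (its x) by 180 mm (its y) outside, 4 mm walls and 16 mm tall. This point is the centre of its inner floor, about 4 mm above the table; z is up.
Mind the look-alikes: they are no part of the job. There is more than one size of the part that bears tray_in; the job needs the smaller.

How it is judged (in metres and radians):
On the way:
1. the loose cap is twisted, while its bottle stays seated in its socket ((value of joint cap_a above 0.45 rad or value of joint cap_a below -0.45 rad) and z of bottle_a_cap in the frame of rack_mid below 0.104 m and distance of bottle_a_cap from where it was at the start of the episode below 0.015 m), for 0.1 s.
At the end, for the whole second after the job is handed in: The bottle with the loose cap stands upright (within 10 degrees) and at rest on the floor of the rework tray, anywhere inside its walls; each tight bottle's cap is within 15 mm of where it was at the start (z of bottle_a_cap in the frame of tray_in between 0.084 and 0.098 m and x of bottle_a_cap in the frame of tray_in between -0.06 and 0.06 m and y of bottle_a_cap in the frame of tray_in between -0.08 and 0.08 m and angle between bottle_a_cap's own z axis and vertical below 0.17 rad and linear speed of bottle_a below 0.03 m/s and distance of each of bottle_b_cap, bottle_c_cap from where it was at the start of the episode below 0.015 m); the robot touches nothing.
It fails at once if the loose bottle is let go in the air, more than 30 mm above where it stands (height (world z) of bottle_a_cap above 0.135 m and contact force between the fingers and bottle_a below 0.02 N).
It fails at once if the loose bottle is forced hard against the rack (over 60 N): the twist is to be gentle (contact force between bottle_a and rack above 60 N).
It fails at once if a tight bottle is pulled up or knocked out of its socket (its cap over 20 mm from its start) (distance of any of bottle_b_cap, bottle_c_cap from where it was at the start of the episode above 0.02 m).
It also fails if it takes over 48 s, if anything falls off the work surface, if the arm or the gripper's body presses on something with over 40 N, if the wrist force passes 120 N, or if a joint passes its speed limit or range.

## Working session

There is one attempt and no reset: what is moved stays moved. The work goes in short steps, Python scripts to look and compute and a shell command to move; the robot and the scene stay as the last step left them, time stands still between calls to the robot, and variables do not carry over. Pictures are saved under pics/ and viewed, about 8 in all and at most 12, crops included, and the job is handed in when it is done.

```bash
mkdir -p pics; python3 - <<'E'
from bench import telemetry,snapshot,camera_params
import cv2,numpy as np
for n in("top","side"):
    p,d=snapshot(n); cv2.imwrite(f"pics/{n}0.png",p[:,:,::-1]); np.save(f"{n}0.npy",d)
    c=camera_params(n);print(n,np.round(c["K"],1).tolist(),np.round(c["D"],4),np.round(c["extrinsics"],3).tolist(),(d>0).mean())
print(telemetry.sense())
E
```

```text
top [[378.2, 0.0, 320.0], [0.0, 378.2, 196.2], [0.0, 0.0, 1.0]] [-0.0845  0.      0.      0.      0.    ] [[-0.015, -0.999, 0.046, 394.336], [-1.0, 0.016, 0.014, -43.326], [-0.015, -0.045, -0.999, 1064.082], [0.0, 0.0, 0.0, 1.0]] 0.99619140625
side [[369.5, 0.0, 316.5], [0.0, 369.5, 204.1], [0.0, 0.0, 1.0]] [-0.0157  0.      0.      0.      0.    ] [[0.992, -0.047, 0.119, 329.915], [-0.125, -0.54, 0.832, -789.719], [0.025, -0.84, -0.542, 554.046], [0.0, 0.0, 0.0, 1.0]] 0.99626171875
{'time': 0.1, 'joint_pos': array([-8.19562583e+01,  7.51131590e+00,  8.53222504e+01, -1.26635478e-03,
        8.72584335e+01, -4.89299608e+00]), 'qd': array([-0.06917131,  0.0435849 , -0.10734544, -0.0154985 , -0.04317934,
        0.03686114]), 'joint_efforts': array([ 1.54955851e-03, -5.70954466e+01, -5.01942372e+01, -2.46208474e-04,
        8.26295611e-03,  9.96969760e-07]), 'tool_pos': array([ 134.27379489, -584.30175341,  230.35128573]), 'tcp_rot': array([-1.79908228e+02, -6.58693509e-03,  1.29367941e+01]), 'ft_force': array([-0.48729878,  0.13051075, -0.71840467]), 'wrist_torque': array([-0.03380006,  0.00918596, -0.01555141]), 'finger_gap': 85.81089079131259}
```

View pics/top0.png

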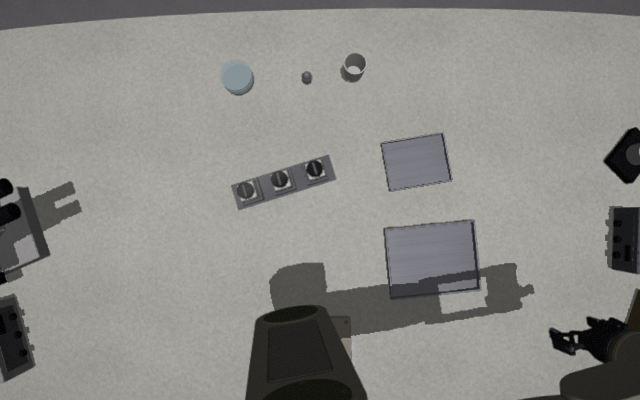

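View pics/side0.png

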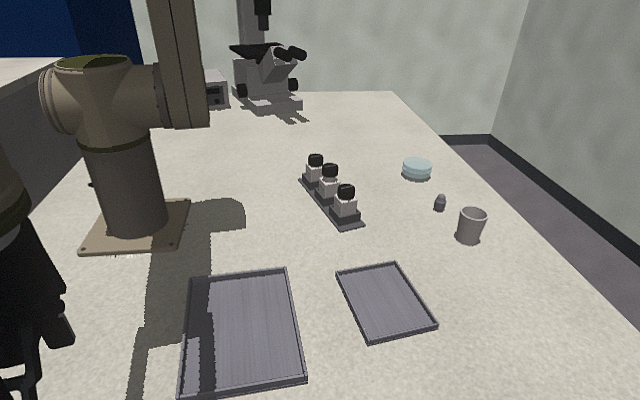

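The top view shows caps at about (247,190), (280,180) and (315,168), the small tray at (416,162) and the big one at (431,258). Next I get cap heights from depth and the poses.

```bash
cat >h.py <<'E'
import cv2,numpy as np
def pts(uv,z,c):
    "pixels with depth -> world"
    n=cv2.undistortPoints(np.float32(uv).reshape(-1,1,2),np.array(c["K"]),np.array(c["D"])).reshape(-1,2)
    X=np.c_[n,np.ones(len(n))]*np.reshape(z,(-1,1)); E=np.array(c["extrinsics"]); return X@E[:3,:3].T+E[:3,3]
def plane(uv,h,c):
    a=pts(uv,np.ones(len(uv)),c);o=np.array(c["extrinsics"])[:3,3];r=a-o
    return o+r*((h-o[2])/r[:,2])[:,None]
def cloud(d,c):
    v,u=np.mgrid[:400,:640];return pts(np.c_[u.ravel(),v.ravel()],d.ravel(),c).reshape(400,640,3)
E
python3 - <<'E'
from h import *;from bench import camera_params
for n in("top","side"):
    c=camera_params(n);d=np.load(n+"0.npy");P=cloud(d,c);im=cv2.imread(f"pics/{n}0.png");v=im.max(2)
    X=P.reshape(-1,3);t=np.median(P[300:,100:240,2] if n=="top" else P[100:150,330:390,2]);print(n,"table",t)
    R=(P[...,0]>420)&(P[...,0]<620)&(P[...,1]>-80)&(P[...,1]<260)&(P[...,2]>70)
    k,l,s,cen=cv2.connectedComponentsWithStats(R.astype(np.uint8),connectivity=4)
    for i in range(1,k):
        if s[i,4]>15:
            q=P[l==i];hi=np.percentile(q[:,2],95);cap=q[q[:,2]>hi-5];print(cen[i],s[i,4],"top z",np.median(cap[:,2]),"xy",cap.mean(0)[:2],np.percentile(q[:,2],[5,50,95]))
    if n=="top":
        for nm,(x0,y0,x1,y1) in dict(rack=(225,148,342,216),tray=(372,125,460,198)).items():
            sub=v[y0:y1,x0:x1]
            m=np.zeros(v.shape,np.uint8);m[y0:y1,x0:x1]=((sub<130)|(P[y0:y1,x0:x1,2]>15))*255
            cs=max(cv2.findContours(m,0,2)[0],key=cv2.contourArea)
            h=32 if nm=="rack" else 16
            w=plane(cs.reshape(-1,2),h,c)[:,:2].astype(np.float32);print(nm,cv2.minAreaRect(w))
E
python3 - <<'E'
import cv2,numpy as np
a=cv2.imread('pics/side0.png')[140:240,280:380];b=cv2.imread('pics/top0.png')[140:220,225:345]
a=cv2.resize(a,(400,400));b=cv2.resize(b,(390,400)) ;cv2.imwrite('pics/crop.png',np.hstack([a,b]))
E
```

```text
top table 0.9951049504618368
[314.19911504 168.89823009] 226 top z 95.88684074959406 xy [510.93280059 -15.71495352] [71.89439995 95.59812496 98.672941  ]
[279.6468254  179.21428571] 252 top z 110.08053599603642 xy [484.15703948  73.40819482] [ 71.73684581 109.76690324 112.58964529]
[245.6640625 190.484375 ] 256 top z 96.64420954840114 xy [456.67008946 165.38459806] [71.07584333 95.89570036 98.93291818]
rack ((482.118896484375, 72.2784423828125), (76.29656982421875, 283.12548828125), 15.733495712280273)
tray ((535.5133056640625, -297.96405029296875), (142.5531005859375, 184.92095947265625), 8.862966537475586)
side table -0.10571703112543673
[323.43243243 167.05630631] 444 top z 109.28623799429315 xy [485.12889708  70.46138677] [ 71.63257207  94.83678306 109.93072554]
[345.63671875 191.93359375] 256 top z 95.42359960331575 xy [512.25299568 -19.98094998] [73.73845854 91.86863264 96.89588626]
```

View pics/crop.png

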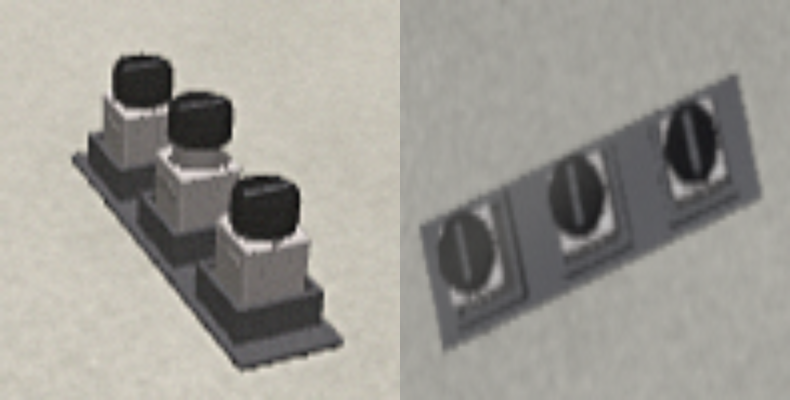

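The middle bottle is the loose one: its cap top is at 110 mm against 96 mm for the others, and bare neck shows at crop (195,155). The cap is at about (484,73), the rack is turned about 16.5°, and the small tray is at (535,-298). I'll move above the cap, then turn the jaws across the rack.

```bash
J="python3 -m jog"
$J '[[[0.488,-0.562,0,0,0,0,1],[0.488,-0.562,0,0,0,0,1],[0.488,-0.562,0,0,0,0,1],[0.488,-0.562,0,0,0,0,1],[0.488,-0.562,0,0,0,0,1],[0.488,-0.562,0,0,0,0,1],[0.488,-0.562,0,0,0,0,1],[0.488,-0.562,0,0,0,0,1],[0.488,-0.562,0,0,0,0,1],[0.488,-0.562,0,0,0,0,1]]]'
$J '[[[0.488,-0.562,0,0,0,0,1],[0.488,-0.562,0,0,0,0,1],[0.488,-0.562,0,0,0,0,1],[0.488,-0.562,0,0,0,0,1],[0.488,-0.562,0,0,0,0,1],[0.488,-0.562,0,0,0,0,1],[0.488,-0.562,0,0,0,0,1],[0.488,-0.562,0,0,0,0,1],[0.488,-0.562,0,0,0,0,1],[0.488,-0.562,0,0,0,0,1]]]'
$J '[[[0,0,0,0,0,-0.026,1],[0,0,0,0,0,-0.026,1],[0,0,0,0,0,-0.026,1],[0,0,0,0,0,-0.026,1],[0,0,0,0,0,-0.026,1],[0,0,0,0,0,-0.026,1],[0,0,0,0,0,-0.026,1],[0,0,0,0,0,-0.026,1],[0,0,0,0,0,-0.026,1],[0,0,0,0,0,-0.026,1],[0,0,0,0,0,0,1],[0,0,0,0,0,0,1]]]'
cat >w.py <<'E'
import sys
from h import *;from bench import telemetry,snapshot,camera_params
s=telemetry.sense();c=camera_params("wrist");p,d=snapshot("wrist");cv2.imwrite(sys.argv[1],p[:,:,::-1]);np.save("w.npy",d)
print(s["tool_pos"],s["tcp_rot"],s["time"],s["finger_gap"],s["ft_force"]);P=cloud(d,c)
R=(d>0)&(P[...,2]>75)&(P[...,2]<125)&(p.max(2)<110)&(P[...,0]>420)&(P[...,0]<560)
k,l,st,cen=cv2.connectedComponentsWithStats(R.astype(np.uint8),connectivity=4)
for i in range(1,k):
    if st[i,4]>300:
        q=P[l==i];hi=np.percentile(q[:,2],90);m=(l==i)&(P[...,2]>hi-6);uv=np.argwhere(m)[:,::-1].astype(np.float32)
        ct,r=cv2.minEnclosingCircle(plane(uv,110 if hi>103 else 96,c)[:,:2].astype(np.float32));print(cen[i],st[i,4],hi,"circle",ct,r,"mean",P[m].mean(0))
E
python3 w.py pics/w0.png
```

```text
time: 1.35
tool_pos: [309.5, -255.0, 230.9]
tcp_rot: [-180.0, 0.0, 12.9]
ft_force: [0.4, 0.5, -0.2]
finger_gap: 85.4
time: 2.6
tool_pos: [484.3, 73.4, 230.9]
tcp_rot: [-180.0, 0.0, 12.9]
ft_force: [-0.3, 0.2, -0.6]
finger_gap: 85.4
time: 4.1
tool_pos: [484.0, 72.2, 231.1]
tcp_rot: [-180.0, -0.0, 106.3]
ft_force: [-0.3, -0.2, -0.3]
finger_gap: 85.6
[484.00748493  72.20379605 231.08156606] [-1.79978040e+02 -3.99347885e-03  1.06329358e+02] 4.1 85.55334807380463 [-0.28537036 -0.22539119 -0.28176445]
[322.77934272  63.74374022] 2556 96.39893616236816 circle (458.8567199707031, 163.8408203125) 21.329729080200195 mean [458.74410487 164.20005249  95.31727501]
[322.88680851 186.66170213] 2350 110.36062143515116 circle (485.2066345214844, 74.60986328125) 21.281469345092773 mean [485.19990672  74.58580074 109.34614587]
[322.76633032 283.11205523] 1883 96.38746679910449 circle (511.7190246582031, -15.274909973144531) 22.325424194335938 mean [511.86384961 -15.63717624  95.37534694]
```

View pics/w0.png

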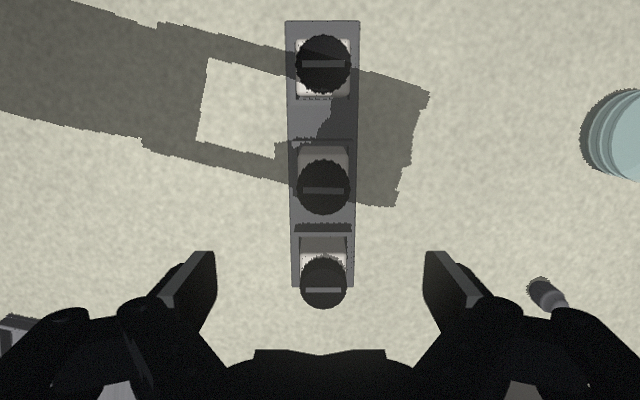

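The wrist view shows the loose cap at pixel (323,187), which puts it at (485.2,74.6). The jaws straddle the rack, with clear space on both sides. I'll correct, descend and close gently.

```bash
J="python3 -m jog"
$J '[[[0.04,0.036,0.4,0,0,0,1],[0,0,0.4,0,0,0,1],[0,0,0.4,0,0,0,1],[0,0,0.4,0,0,0,1],[0,0,0.4,0,0,0,1],[0,0,0.4,0,0,0,1],[0,0,0.3,0,0,0,1],[0,0,0.2,0,0,0,1],[0,0,0.18,0,0,0,1],[0,0,0,0,0,0,1],[0,0,0,0,0,0,1]]]' 25
$J '[[[0,0,0,0,0,0,0.5],[0,0,0,0,0,0,0.5],[0,0,0,0,0,0,0.5],[0,0,0,0,0,0,0.4],[0,0,0,0,0,0,0.3],[0,0,0,0,0,0,0.3],[0,0,0,0,0,0,0.3],[0,0,0,0,0,0,0.3]]]' 25
python3 w.py pics/w1.png; python3 - <<'E'
import cv2
from bench import snapshot
p,d=snapshot("side");cv2.imwrite('pics/s1.png',cv2.resize(p[90:250,220:440,::-1],(770,560),interpolation=2))
E
```

```text
time: 5.52
tool_pos: [485.7, 74.7, 77.8]
tcp_rot: [180.0, 0.0, 106.5]
ft_force: [-0.7, 0.4, -0.4]
finger_gap: 85.3
time: 6.52
tool_pos: [485.6, 74.7, 77.6]
tcp_rot: [180.0, 0.0, 106.5]
ft_force: [1.1, 0.7, 3.7]
finger_gap: 41.5
[485.60518831  74.68350852  77.58740403] [1.79963655e+02 7.53107934e-03 1.06538193e+02] 6.525 41.51889857751521 [1.05366552 0.7100268  3.65012168]
[319.16106889  39.81233145] 8158 96.32892013351669 circle (458.86956787109375, 163.34603881835938) 20.916053771972656 mean [459.80492466 157.94720587  95.31229574]
[319.74054817 282.66525451] 15579 115.22112101356355 circle (483.80816650390625, 77.45816802978516) 39.61868667602539 mean [484.58127827  75.86475387 111.65499588]
```

View pics/s1.png

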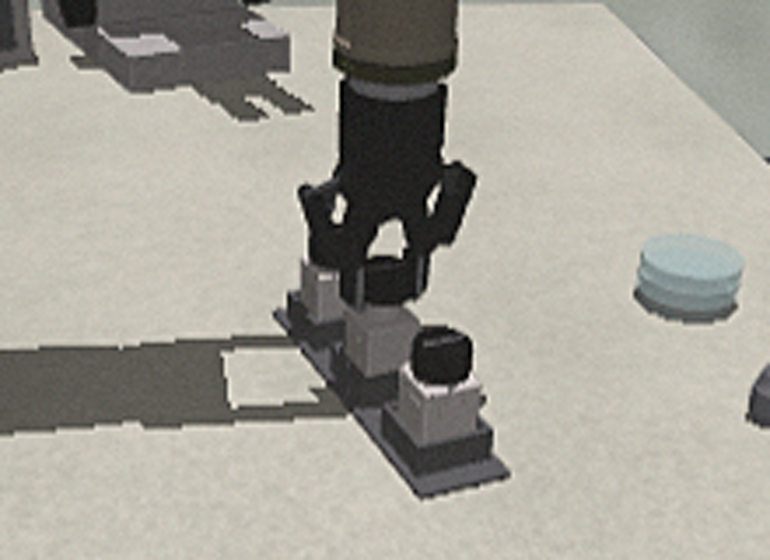

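The jaws hold the cap, with a gap of 41.5 mm and the bottle still seated (crop (385,280)). Twisting clockwise about 52°, which allows for 10° of socket play.

```bash
J="python3 -m jog"
$J '[[[0,0,0,0,0,0.012,0.3],[0,0,0,0,0,0.012,0.3],[0,0,0,0,0,0.012,0.3],[0,0,0,0,0,0.012,0.3],[0,0,0,0,0,0.012,0.3],[0,0,0,0,0,0.012,0.3],[0,0,0,0,0,0.012,0.3],[0,0,0,0,0,0.012,0.3],[0,0,0,0,0,0.012,0.3],[0,0,0,0,0,0.012,0.3],[0,0,0,0,0,0.012,0.3],[0,0,0,0,0,0.012,0.3]]]'
$J '[[[0,0,0,0,0,0,0.3],[0,0,0,0,0,0,0.3],[0,0,0,0,0,0,0.3]]]'
python3 w.py pics/w2.png
```

```text
time: 8.12
tool_pos: [485.7, 74.4, 77.6]
tcp_rot: [179.9, -0.0, 54.6]
ft_force: [1.5, -1.3, 4.7]
finger_gap: 41.6
time: 8.5
tool_pos: [485.7, 74.5, 77.6]
tcp_rot: [180.0, -0.0, 54.8]
ft_force: [1.6, -0.5, 6.1]
finger_gap: 41.5
[485.71733564  74.51775052  77.60898137] [ 1.79951491e+02 -2.10988120e-02  5.48090604e+01] 8.5 41.48407913017037 [ 1.60888198 -0.52922746  6.0909942 ]
[124.54083113 124.58929943] 11719 96.0899208306524 circle (460.7009582519531, 163.62948608398438) 21.921878814697266 mean [460.14403143 164.02372478  95.0898737 ]
[319.75885155 282.59018926] 15534 115.15150525530906 circle (487.0357666015625, 76.8938980102539) 39.4067497253418 mean [485.9631859   75.28249604 111.60245672]
[454.58984375 382.67578125] 768 95.98483713358563 circle (507.03289794921875, -4.019484043121338) 12.917614936828613 mean [503.42212002  -5.38853701  94.83211433]
```

View pics/w2.png

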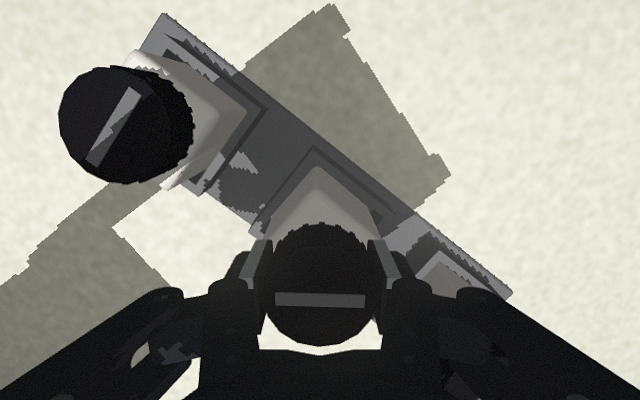

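The ridge (pixels (275,300) to (365,300)) turned with the jaws by the full 52°, while the bottle body barely turned, so the cap is loose and twisted. I'll back off about 8° to take the play off the socket walls, then lift straight up.

```bash
J="python3 -m jog"
$J '[[[0,0,0,0,0,-0.011,0.3],[0,0,0,0,0,-0.011,0.3],[0,0,0,0,0,0,0.3],[0,0,0,0,0,0,0.3]]]' 40
$J '[[[0,0,-0.1,0,0,0,0.3],[0,0,-0.2,0,0,0,0.3],[0,0,-0.3,0,0,0,0.3],[0,0,-0.4,0,0,0,0.3],[0,0,-0.4,0,0,0,0.3],[0,0,-0.4,0,0,0,0.3],[0,0,-0.4,0,0,0,0.3],[0,0,-0.3,0,0,0,0.3],[0,0,-0.1,0,0,0,0.3],[0,0,0,0,0,0,0.3]]]'
python3 - <<'E'
import cv2,numpy as np
from bench import snapshot
p,d=snapshot("side");cv2.imwrite('pics/s2.png',cv2.resize(p[50:250,220:440,::-1],(616,560),interpolation=2))
E
```

```text
time: 9.05
tool_pos: [485.6, 74.6, 77.7]
tcp_rot: [180.0, -0.0, 62.7]
ft_force: [0.3, -1.0, 5.5]
finger_gap: 41.3
time: 10.3
tool_pos: [485.3, 74.7, 207.3]
tcp_rot: [180.0, -0.0, 62.6]
ft_force: [0.9, 0.1, -0.9]
finger_gap: 41.0
```

View pics/s2.png

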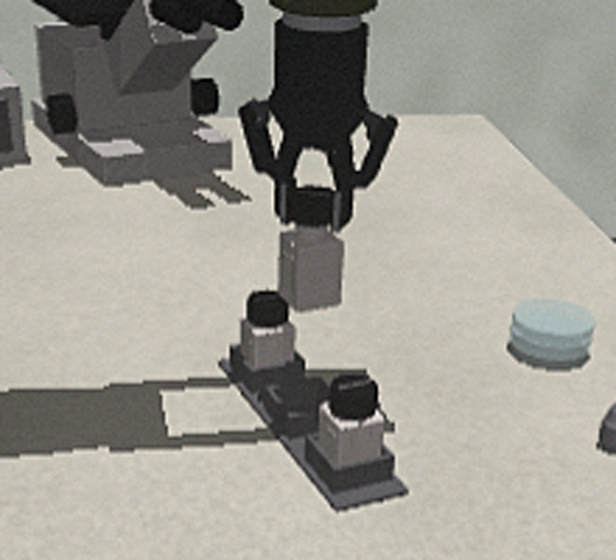

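The bottle hangs upright from the cap at crop (312,260), and both tight bottles are still seated. Carrying it to the small tray.

```bash
J="python3 -m jog"
$J '[[[-0.26,0.18,0,0,0,0,0.3],[-0.513,0.36,0,0,0,0,0.3],[-0.513,0.36,0,0,0,0,0.3],[-0.513,0.36,0,0,0,0,0.3],[-0.513,0.36,0,0,0,0,0.3],[-0.513,0.36,0,0,0,0,0.3],[-0.513,0.36,0,0,0,0,0.3],[-0.513,0.36,0,0,0,0,0.3],[-0.513,0.36,0,0,0,0,0.3],[-0.513,0.36,0,0,0,0,0.3],[-0.513,0.36,0,0,0,0,0.3],[-0.513,0.36,0,0,0,0,0.3]]]'
$J '[[[-0.257,0.176,0,0,0,0,0.3],[0,0,0,0,0,0,0.3],[0,0,0.3,0,0,0,0.3],[0,0,0.4,0,0,0,0.3],[0,0,0.4,0,0,0,0.3],[0,0,0.4,0,0,0,0.3],[0,0,0.4,0,0,0,0.3],[0,0,0.3,0,0,0,0.3],[0,0,0.2,0,0,0,0.3],[0,0,0.1,0,0,0,0.3],[0,0,0,0,0,0,0.3]]]'
python3 - <<'E'
import cv2,numpy as np
from bench import snapshot
p,d=snapshot("side");cv2.imwrite('pics/s3.png',cv2.resize(p[170:370,290:490,::-1],(560,560),interpolation=2))
E
```

```text
time: 11.85
tool_pos: [532.5, -284.6, 206.3]
tcp_rot: [-179.9, 0.0, 62.6]
ft_force: [0.3, 0.0, -0.8]
finger_gap: 40.7
time: 13.22
tool_pos: [535.3, -298.2, 82.3]
tcp_rot: [180.0, -0.0, 62.6]
ft_force: [0.2, -0.7, -2.0]
finger_gap: 41.1
```

View pics/s3.png

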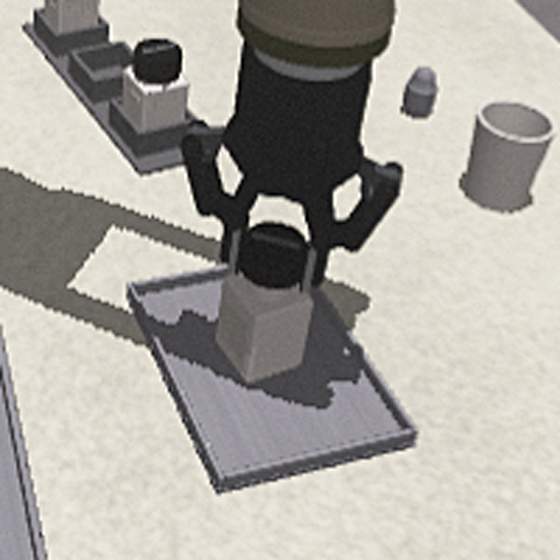

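The bottle is upright over the small tray, its lower corner at crop (255,378), well inside the walls. Easing it down.

```bash
J="python3 -m jog"
$J '[[[0,0,0.03,0,0,0,0.3],[0,0,0.03,0,0,0,0.3],[0,0,0.03,0,0,0,0.3],[0,0,0.02,0,0,0,0.3],[0,0,0.0,0,0,0,0.3]]]'
$J '[[[0,0,0.02,0,0,0,0.3],[0,0,0,0,0,0,0.3]]]'
```

```text
time: 13.9
tool_pos: [535.2, -298.0, 76.6]
tcp_rot: [-180.0, -0.0, 62.6]
ft_force: [-0.3, 0.2, -1.0]
finger_gap: 40.7
time: 14.15
tool_pos: [535.3, -298.1, 75.8]
tcp_rot: [180.0, -0.0, 62.6]
ft_force: [0.3, -0.5, -1.6]
finger_gap: 41.1
```

Not touching yet, so I lower in sub-millimetre steps.

```bash
J="python3 -m jog"
$J '[[[0,0,0.014,0,0,0,0.3],[0,0,0,0,0,0,0.3]]]'
$J '[[[0,0,0.014,0,0,0,0.3],[0,0,0,0,0,0,0.3]]]'
```

```text
time: 14.4
tool_pos: [535.5, -298.2, 75.7]
tcp_rot: [180.0, 0.0, 62.6]
ft_force: [-1.7, 1.9, 4.2]
finger_gap: 40.8
time: 14.65
tool_pos: [535.6, -298.3, 75.6]
tcp_rot: [180.0, 0.0, 62.6]
ft_force: [-2.2, 2.1, 9.3]
finger_gap: 40.8
```

The bottle touched down: force rose to +9 N. Releasing gradually and going up.

```bash
J="python3 -m jog"
$J '[[[0,0,-0.01,0,0,0,0.5],[0,0,0,0,0,0,0.6],[0,0,0,0,0,0,0.8],[0,0,0,0,0,0,1],[0,0,0,0,0,0,1],[0,0,0,0,0,0,1],[0,0,0,0,0,0,1],[0,0,0,0,0,0,1]]]'
$J '[[[0,0,-0.2,0,0,0,1],[0,0,-0.3,0,0,0,1],[0,0,-0.4,0,0,0,1],[0,0,-0.5,0,0,0,1],[0,0,-0.5,0,0,0,1],[0,0,-0.5,0,0,0,1],[0,0,-0.5,0,0,0,1],[0,0,-0.3,0,0,0,1],[0,0,0,0,0,0,1]]]'
sed -i 's/(P\[...,0\]<560)/(P[...,0]<620)/' w.py; python3 w.py pics/w3.png; python3 - <<'E'
from h import *;from bench import snapshot,camera_params
p,d=snapshot("side");cv2.imwrite('pics/s4.png',p[100:400,200:500,::-1].repeat(2,0).repeat(2,1))
P=cloud(d,camera_params("side"));m=(P[...,1]>-60)&(P[...,1]<220)&(P[...,0]>430)&(P[...,0]<560)&(P[...,2]>88)
k,l,s,c=cv2.connectedComponentsWithStats(m.astype(np.uint8))
for i in range(1,k):
    if s[i,4]>20:print(c[i],s[i,4],P[l==i].mean(0))
E
```

```text
time: 15.65
tool_pos: [535.3, -298.1, 74.9]
tcp_rot: [180.0, 0.0, 62.6]
ft_force: [-0.1, 0.4, -0.1]
finger_gap: 85.6
time: 16.77
tool_pos: [536.1, -298.6, 237.2]
tcp_rot: [179.8, 0.0, 62.6]
ft_force: [-0.6, 0.2, 0.1]
finger_gap: 85.4
[ 536.07066654 -298.61733876  237.19471664] [1.79796333e+02 2.30286263e-02 6.26181733e+01] 16.775 85.41045779510934 [-0.64325127  0.19476854  0.05821027]
[318.58144796 186.50588235] 2210 108.29593759031745 circle (535.5599975585938, -298.112060546875) 21.113525390625 mean [ 535.24101236 -298.69557197  107.28118315]
[315.17757009 157.65420561] 107 [457.50031508 159.48242672  94.18071809]
[345.94117647 188.97385621] 153 [511.44372062 -21.99981225  94.47367197]
```

View pics/s4.png

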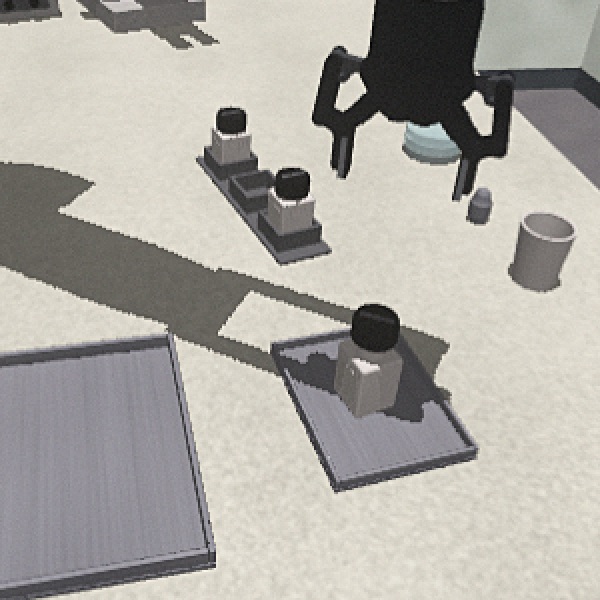

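The loose bottle stands upright near the middle of the small tray (crop (370,360)), and the gripper is clear. The tight bottles are in their sockets at crop (232,135) and (292,200). Handing in.

```bash
python3 -c "
from bench import job;print(job.hand_in())"
```

```text
the job is handed in; nothing more can be done
None
```

I twisted the loose cap (the middle bottle) and set that bottle upright in the smaller tray. I handed the job in at about 17 s of the 48 s allowed, and no verdict was reported.

- **Twist:** I gripped the cap at 25 N and turned it about 52° clockwise while the bottle sat in its socket, then backed off 8° before lifting. The ridge turned with the jaws while the bottle barely moved. The joint angle itself was not measured; allowing for the socket play, I estimate at least 0.6 rad against the 0.45 needed.
- **Placing:** It touched down at about 9 N before I released it. The cap is now at (535.6, -298.1) mm, within about 1 mm of my estimate of the tray centre. Its top is at about 108 mm, as expected for a bottle standing on the tray floor.
- **Final checks:** The gripper is open and clear above the bottle. The last picture shows both tight bottles in their sockets. Before-and-after side-camera readings of the nearer tight cap differ by 1–2 mm, which is within measuring error. The farther one has no matching earlier side reading, so I checked it by eye only.

No check failed or disagreed.

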